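# Push the row of card boxes into the desk rack

## Task

Clear the records desk: push the row of three small grey card boxes along the desk as one block, into the open end of the low three-sided steel rack, until they stand fully home: the leading box against the rack's end wall, the three close together and in line. Keep the boxes down on the desk and together all the way, without the row breaking up or buckling.

Things in the scene. Friction and masses are not known exactly. Their poses are not given: they have to be found in the camera images.
- box_front: Leading box of the row, next to the rack's open end. Closed grey steel card box, paper label on its lid, 56 mm long (x), 80 wide (y), 45 tall, 0.25 kg, loose. Origin: centre of its underside. All x axes point along the row to the rack. The three stand end to end, 2 to 6 mm apart, facing the rack's open end to within 10 mm and 5 degrees. The 80 mm tall card box alone behind the rack is not part of the job.
- box_middle: Middle box of the row. Closed grey steel card box, paper label on its lid, 56 mm long (x), 80 wide (y), 45 tall, 0.25 kg, loose. Origin: centre of its underside. 
- box_rear: Last box of the row, farthest from the rack. Closed grey steel card box, paper label on its lid, 56 mm long (x), 80 wide (y), 45 tall, 0.25 kg, loose. Origin: centre of its underside. The row can be pushed on this box's free end face, which stands 18 mm out of the rack when all is home. Sliding the three takes 2 to 12 N.
- rack: Low U-shaped steel rack screwed to the desk, no floor: side walls 30 mm tall, 150 long, 3 thick, 104 apart inside; end wall 4 thick. Origin: desk level, middle of the end wall's inner face. x: level, from the open end (x = -150 mm) to the end wall (x = 0), the way to push; y across; z up. Row home: box centres at x = -28, -84, -140 mm, y = 0.

How it is judged:
At the end, for the whole second after the job is handed in: All three small card boxes stand upright and at rest on the desk inside the rack, each within 15 mm (along the rack) of its fully home place against the end wall or the box ahead, within 16 mm of the rack's centre line and within 10 degrees of its direction (x of box_front in the frame of rack above -0.043 m and y of box_front in the frame of rack between -0.016 and 0.016 m and angle between the x axis of each of box_front, box_middle, box_rear and the x axis of rack, either way round below 0.175 rad and angle between each of box_front, box_middle, box_rear's own z axis and vertical below 0.1 rad and height (world z) of each of box_front, box_middle, box_rear below 0.01 m and linear speed of each of box_front, box_middle, box_rear below 0.01 m/s and x of box_middle in the frame of rack above -0.099 m and y of box_middle in the frame of rack between -0.016 and 0.016 m and x of box_rear in the frame of rack above -0.155 m and y of box_rear in the frame of rack between -0.016 and 0.016 m); the robot touches nothing.
It fails at once if a card box of the row is lifted more than 20 mm off the desk (height (world z) of box_front above 0.02 m).
It fails at once if a card box of the row is lifted more than 20 mm off the desk (height (world z) of box_middle above 0.02 m).
It fails at once if a card box of the row is lifted more than 20 mm off the desk (height (world z) of box_rear above 0.02 m).
It fails at once if neighbouring boxes of the row come apart (a gap of more than 25 mm between them, or as much out of line) (horizontal distance between box_front and box_middle above 0.081 m).
It fails at once if neighbouring boxes of the row come apart (a gap of more than 25 mm between them, or as much out of line) (horizontal distance between box_middle and box_rear above 0.081 m).
It also fails if it takes over 35 s, if anything falls off the work surface, if the arm or the gripper's body presses on something with over 40 N, if the wrist force passes 120 N, or if a joint passes its speed limit or range.

## Robot

A 7-joint arm with a two-finger parallel gripper is mounted at the origin on the work surface. World frame = base frame: x ahead of the robot, y to its left, z up, the work surface at z = 0. Lengths are in m, angles in rad, forces in N, time in s.
With the tool pointing down it reaches from about 0.425 to 0.95 m from the base axis. Payload 4.7 kg.
Tool frame: the origin (TCP) lies where the fingers leave the gripper's body, on its centre line; the fingertips stand 70 mm ahead of it and the grasp point (between the pads) lies 51 mm ahead of it; z points along the fingers, y is the direction in which the jaws open and shut (so a half turn about z gives the same grasp; the last joint's range is limited). The gripper opens to 87 mm and grips with 3 to 60 N. Pads are 19 mm wide; open, the fingers measure 117 mm over their backs; the gripper's body (75 mm by 190 mm) begins 51 mm behind the grasp point.
Start: joints at [1.238, 0.469, -0.049, 1.532, 0.024, 1.141, -0.082], TCP at [0.202, -0.644, 0.292] pointing down, gripper open.
Joint ranges: [-2.59, 2.59], [-0.33, 1.99], [-1.39, 1.29], [0.1, 2.45], [-1.04, 4.18], [0.21, 1.99], [-2.66, 2.66]. Speed limits (rad/s): [2.57, 2.57, 3.14, 3.14, 3.14, 3.14, 3.14].

## Interface

Orientations are given as a rotation vector (axis times angle).
In Python, from workcell import monitor, optics, hand_in, nets gives the robot as it stands.
- The arm moves only by the shell command python3 -m inch 'ROWS'. ROWS is JSON, one flat list of numbers, 7 for each row, row after row: the shift along the tool's x, y, z in cm, then the turn, a rotation vector about the tool's x, y, z in degrees, then the closure, from -1 (fully open) to 1 (shut), so that 0 is half open. In form: [dx, dy, dz, wx, wy, wz, grip, dx, dy, dz, wx, wy, wz, grip, ...]. A call has 1 to 5 rows; each row shifts and turns the commanded pose from where the row before left it, along the tool's axes as they then stand; what a row does not reach is not made up. A row lasts 1/8 s, in which the tool goes at most 62.5 mm and 10.7 degrees, less where a joint would pass 70% of its speed; a pose out of reach is approached as far as the arm can. A call is refused whole if a number of a shift passes 6.25 or a number of a turn 10.7, either way. A call with a gripper value outside its range is refused whole. The fingers move at their own pace and stop on an object; the grip force is fixed at half the most. Time passes only in rows, so rows that do not move let the fingers close. It gives the time, the measured TCP pose, the force and the opening at its end, in the units of the state.
- monitor.read_state(): the state, without advancing time (a new reading comes with each control period).
- optics.read_camera(name): name is "scene" or "side" or "wrist"; returns the picture (384x512x3 uint8, blue, green, red); there is no depth.
- optics.camera_params(name): a dict with "vfov" (degrees; the focal length in pixels is half the picture's height over the tangent of half this angle, whatever the lens; pixels are square), "cx", "cy" (the principal point, pixels), "extrinsics" (4x4, takes a point from camera to world coordinates); the wrist camera has in their place "mount" (4x4, takes a point from camera to tool coordinates, whose origin is the TCP and whose axes are the flange's). Camera axes: x right, y down, z forward; pixel columns grow to the right and rows downward; lengths in m; the calibration is good to about 2 mm. The wrist camera is an equidistant fisheye: a pixel r from the principal point sees the ray r / f radians off the axis. A picture is of the moment at which its call begins: read the wrist's pose just before it. camera_params takes no time and is no camera call.
- hand_in(): hands the job in, once; it reports no verdict.
Trained networks look in the newest picture that a camera, given by its name, has taken for a name from the list of things; names that differ only in an ending like _2 or _b are one class to them, and where a whole thing is asked for, a point or a joint stands for the part that bears it (a point fixed in the world has none). Each returns a list of dicts, best first, with "score" (0 to 1); they miss things now and then, are a little off and sometimes report something else, mostly with a low value. They report only what shows in the picture. A call takes as long as a camera call.
- nets.trace(camera, query): "pixels" (384x512 bool, what is visible of it) and "pixel" ([column, row] in pixels, amid what is visible of it).
The state is a dict: "time": time; "qpos": joint angles; "qvel": joint speeds; "joint_efforts": joint torques, N m; "ee_pos": TCP position; "tool_rot": TCP orientation; "force": force on the tool from outside, world axes, zero at the start; "torque": the same for the moment, N m; "opening": opening from 0.0 (shut) to 1.0 (fully open).
Only numpy, scipy, OpenCV 4.12 (cv2) and the standard library are available. Lean on these libraries where they do the work, as an engineer would, in place of code of your own. Each camera call takes 0.05 s, during which the arm holds its last target. There are 200 camera calls.

## Working session

There is one attempt and no reset: what is moved stays moved. The work goes in short steps, Python scripts to look and compute and a shell command to move; the robot and the scene stay as the last step left them, time stands still between calls to the robot, and variables do not carry over. Pictures are saved under pics/ and viewed, about 8 in all and at most 12, crops included, and the job is handed in when it is done.

```bash
mkdir -p pics; cat > h.py <<'E'
import numpy as np, cv2
from workcell import monitor, optics, nets
def ray(cam,px):
    p=optics.camera_params(cam); f=192/np.tan(np.radians(p['vfov'])/2)
    E=np.array(p['extrinsics']); d=np.array([(px[0]-p['cx'])/f,(px[1]-p['cy'])/f,1])
    return E[:3,3],E[:3,:3]@d
def onz(cam,px,z):
    o,d=ray(cam,px); return o+d*(z-o[2])/d[2]
def proj(cam,P):
    p=optics.camera_params(cam); f=192/np.tan(np.radians(p['vfov'])/2)
    E=np.linalg.inv(np.array(p['extrinsics'])); q=E[:3,:3]@np.array(P)+E[:3,3]
    return np.array([p['cx']+f*q[0]/q[2],p['cy']+f*q[1]/q[2]])
E
python3 - <<'E'
from h import *
s=monitor.read_state(); print(s['time'],s['ee_pos'],s['tool_rot'],s['force'])
for c in ['scene','side']:
    im=optics.read_camera(c); cv2.imwrite(f'pics/{c}0.png',im)
    p=optics.camera_params(c); print(c,p['vfov'],np.round(p['extrinsics'],3).tolist())
    for q in ['box_front','box_middle','box_rear','rack']:
        for r in nets.trace(c,q)[:4]:
            m=r['pixels'].astype(np.uint8); print(q,round(r['score'],2),r['pixel'],m.sum(),np.round(cv2.boxPoints(cv2.minAreaRect(cv2.findNonZero(m)))).tolist())
E
```

```text
0.0 [ 0.20183839 -0.64363897  0.29120349] [-3.10351391e+00 -4.75209332e-01  5.49692667e-04] [-0.27456463 -0.34231982 -0.06310813]
scene 50.65360739161874 [[-0.003, 0.76, -0.65, 1.035], [1.0, -0.002, -0.006, 0.008], [-0.006, -0.65, -0.76, 0.623], [0.0, 0.0, 0.0, 1.0]]
box_front 0.76 [252.9, 202.4] 1350 [[237.0, 180.0], [266.0, 180.0], [266.0, 226.0], [237.0, 226.0]]
box_middle 0.66 [282.3, 204.4] 1356 [[268.0, 180.0], [298.0, 180.0], [299.0, 225.0], [269.0, 226.0]]
box_rear 0.64 [315.5, 207.0] 1434 [[299.0, 181.0], [332.0, 181.0], [332.0, 226.0], [299.0, 226.0]]
rack 0.59 [167.3, 208.8] 4507 [[124.0, 181.0], [212.0, 179.0], [213.0, 239.0], [125.0, 241.0]]
side 49.18778848876346 [[-1.0, -0.005, 0.019, 0.498], [-0.018, 0.613, -0.79, 0.55], [-0.008, -0.79, -0.613, 0.45], [0.0, 0.0, 0.0, 1.0]]
box_front 0.55 [237.3, 177.7] 976 [[217.0, 165.0], [264.0, 165.0], [264.0, 186.0], [217.0, 186.0]]
box_rear 0.8 [234.5, 236.6] 2586 [[209.0, 212.0], [266.0, 212.0], [266.0, 258.0], [209.0, 258.0]]
rack 0.87 [246.0, 144.4] 2948 [[210.0, 166.0], [213.0, 113.0], [278.0, 117.0], [275.0, 169.0]]
```

```bash
python3 -c "
import cv2,numpy as np
cv2.imwrite('pics/both0.png',np.hstack([cv2.imread('pics/scene0.png'),cv2.imread('pics/side0.png')])[:, :])
a=cv2.imread('pics/both0.png');print(a.shape)"
```

```text
(384, 1024, 3)
```

View pics/scene0.png

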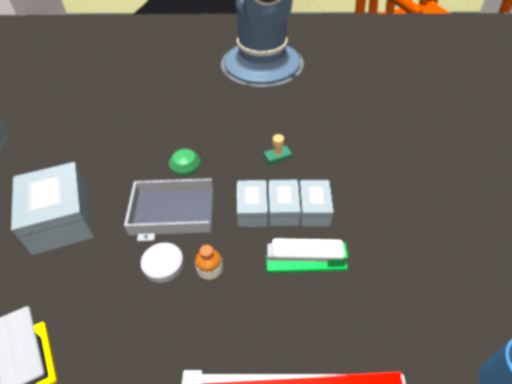

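View pics/side0.png

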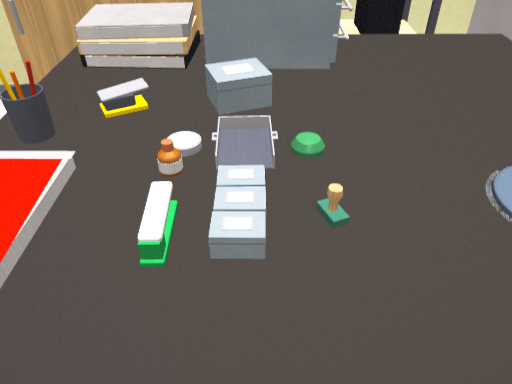

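The scene camera looks back toward the base, so image right is +y. The row of boxes sits at about columns 237-332, rows 180-226, with the rack to its left at columns 125-213, so the push goes along world -y. The side view agrees. Next I fit poses by matching rendered silhouettes to the masks.

```bash
cat > fit.py <<'E'
from h import *
from scipy.optimize import minimize
S=8
def hull(cam,pose,b):
    x,y,a=pose; c,s=np.cos(a),np.sin(a)
    P=[proj(cam,(x+c*u-s*v,y+s*u+c*v,z)) for u in b[0] for v in b[1] for z in b[2]]
    return cv2.convexHull(np.float32(P))
def draw(im,h,v): cv2.fillConvexPoly(im,np.round((h+0.5)*256*2).astype(np.int32),v,shift=8)
BOX=((-.028,.028),(-.04,.04),(0,.045)); RACK=((-.150,.004),(-.055,.055),(0,.03))
def masks(cams=('scene','side')):
    M={}
    for c in cams:
        optics.read_camera(c)
        for q in ['box_front','box_middle','box_rear','rack']:
            r=nets.trace(c,q)
            if r: M[c,q]=r[0]['pixels'].astype(np.uint8)
    return M
N=['box_front','box_middle','box_rear']
def cost(M,cams,v):
    t=0
    for c in cams:
        o=optics.camera_params(c)['extrinsics'][0:3]; o=np.array(o)[:3,3]
        L=np.zeros((768,1024),np.uint8)
        for i in sorted(range(3),key=lambda i:-np.hypot(v[3*i]-o[0],v[3*i+1]-o[1])): draw(L,hull(c,v[3*i:3*i+3],BOX),i+1)
        for i,n in enumerate(N):
            if (c,n) in M: 
                A=cv2.resize((L==i+1).astype(np.float32),(512,384),interpolation=cv2.INTER_AREA)
                A=cv2.GaussianBlur(A,(0,0),1.5); B=cv2.GaussianBlur(M[c,n].astype(np.float32),(0,0),1.5); t+=((A-B)**2).sum()
    return t
def rcost(M,cams,v):
    t=0
    for c in cams:
        if (c,'rack') not in M: continue
        L=np.zeros((768,1024),np.uint8); draw(L,hull(c,v,RACK),1)
        A=cv2.resize(L.astype(np.float32),(512,384),interpolation=cv2.INTER_AREA)
        k=cv2.morphologyEx(M[c,'rack'],cv2.MORPH_OPEN,np.ones((9,9)))
        A=cv2.GaussianBlur(A,(0,0),1.5); B=cv2.GaussianBlur(k.astype(np.float32),(0,0),1.5); t+=((A-B)**2).sum()
    return t
def nm(f,v0):
    n=len(v0); s=np.tile([.004,.004,.05],n//3)
    for _ in range(2):
        sim=np.vstack([v0]+[v0+s*np.eye(n)[i] for i in range(n)])
        r=minimize(f,v0,method='Nelder-Mead',options=dict(initial_simplex=sim,maxfev=2500,xatol=1e-5,fatol=1e-3)); v0=r.x; s=s/3
    return r.x,r.fun
def inrack(R,p):
    d=p[:2]-R[:2]; c,s=np.cos(R[2]),np.sin(R[2]); return np.array([(c*d[0]+s*d[1])*1e3,(-s*d[0]+c*d[1])*1e3,np.degrees(p[2]-R[2])])
E
cat > run0.py <<'E'
from fit import *
M=masks(); np.save('M0.npy',M,allow_pickle=True)
a=-np.pi/2
v0=[]
for n in N:
    m=cv2.moments(M['scene',n]); p=onz('scene',(m['m10']/m['m00'],m['m01']/m['m00']),.035); v0+=[p[0],p[1],a]
p=onz('scene',(169,209),.012); r0=np.array([p[0],p[1]-.075,a])
for cams in (['scene'],['side'],['scene','side']):
    R,f=nm(lambda v:rcost(M,cams,v),r0); print(cams,'rack',np.round(R,4),np.degrees(R[2])+90,f)
    if cams==['side']: continue
    V,f=nm(lambda v:cost(M,cams,v),np.array(v0)); print(f)
    for i in range(3): print(N[i],np.round(V[3*i:3*i+2],4),round(np.degrees(V[3*i+2])+90,2),'in rack',np.round(inrack(R,V[3*i:3*i+3]),1))
I=[cv2.imread(f'pics/{c}0.png') for c in ('scene','side')]; out=[]
for c,im,(x,y) in zip(('scene','side'),I,((100,150),(170,90))):
    im=cv2.resize(im[y:y+190,x:x+260],None,fx=3,fy=3,interpolation=cv2.INTER_CUBIC)
    for pz,b in [(V[3*i:3*i+3],BOX) for i in range(3)]+[(R,RACK)]:
        cv2.polylines(im,[np.round((hull(c,pz,b)-(x,y)+.5)*3).astype(np.int32)],1,(0,0,255),1)
    out.append(im)
cv2.imwrite('pics/fit0.png',cv2.resize(np.vstack(out),(547,800))[:,:] if 0 else cv2.resize(np.vstack(out),None,fx=.52,fy=.52,interpolation=cv2.INTER_AREA))
E
time python3 run0.py
```

```text
Traceback (most recent call last):
  File "run0.py", line 6, in <module>
    m=cv2.moments(M['scene',n]); p=onz('scene',(m['m10']/m['m00'],m['m01']/m['m00']),.035); v0+=[p[0],p[1],a]
                  ~^^^^^^^^^^^
KeyError: ('scene', 'box_middle')

real	0m3.528s
user	0m1.340s
sys	0m0.218s
```

```bash
python3 - <<'E'
s=open('fit.py').read()
s=s.replace("            r=nets.trace(c,q)\n","            for _ in range(3):\n                r=nets.trace(c,q)\n                if r: break\n                optics.read_camera(c)\n")
open('fit.py','w').write(s)
E
time python3 run0.py
```

```text
['scene'] rack [ 0.5411 -0.2492 -1.5067] 3.6716817318434494 66.39366149902344Traceback (most recent call last):
  File "run0.py", line 11, in <module>
    V,f=nm(lambda v:cost(M,cams,v),np.array(v0)); print(f)
        ~~^^^^^^^^^^^^^^^^^^^^^^^^^^^^^^^^^^^^^^
  File "fit.py", line 46, in nm
    r=minimize(f,v0,method='Nelder-Mead',options=dict(initial_simplex=sim,maxfev=2500,xatol=1e-5,fatol=1e-3)); v0=r.x; s=s/3
    res = _minimize_neldermead(fun, x0, args, callback, bounds=bounds,
                               **options)
    fxr = func(xr)
    fx = function(np.copy(x), *(wrapper_args + args))
  File "run0.py", line 11, in <lambda>
    V,f=nm(lambda v:cost(M,cams,v),np.array(v0)); print(f)
                    ~~~~^^^^^^^^^^
  File "fit.py", line 27, in cost
    for i in sorted(range(3),key=lambda i:-np.hypot(v[3*i]-o[0],v[3*i+1]-o[1])): draw(L,hull(c,v[3*i:3*i+3],BOX),i+1)
                                                                                        ~~~~^^^^^^^^^^^^^^^^^^^^
  File "fit.py", line 6, in hull
    P=[proj(cam,(x+c*u-s*v,y+s*u+c*v,z)) for u in b[0] for v in b[1] for z in b[2]]
       ~~~~^^^^^^^^^^^^^^^^^^^^^^^^^^^^^
  File "h.py", line 10, in proj
    p=optics.camera_params(cam); f=192/np.tan(np.radians(p['vfov'])/2)
ValueError: time passes only in moves, steps and waits

real	0m9.352s
user	0m4.803s
sys	0m1.052s
```

View pics/fit0.png

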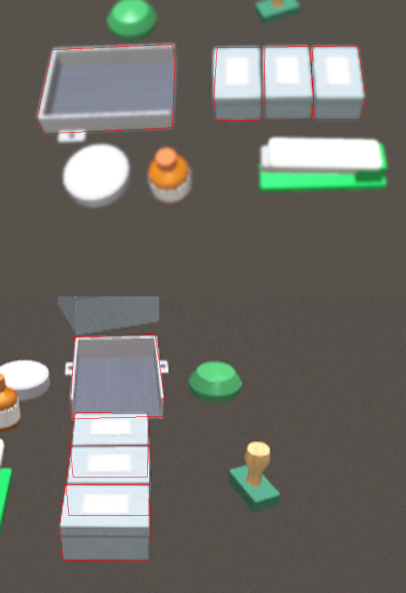

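```bash
python3 - <<'E'
from h import *
for p in [(177,202),(165,260),(172,183),(345,215),(322,203),(181,168)]: print(p,onz('side',p,0).round(3),onz('side',p,.03).round(3))
for p in [(267,268),(347,268),(267,244)]: print('scene',p,onz('scene',p,0).round(3),onz('scene',p,.035).round(3))
from scipy.spatial.transform import Rotation as Ro
s=monitor.read_state(); print(Ro.from_rotvec(s['tool_rot']).as_matrix().round(3),s['opening'])
E
```

```text
(177, 202) [ 0.642  0.004 -0.   ] [0.633 0.041 0.03 ]
(165, 260) [0.638 0.136 0.   ] [0.629 0.164 0.03 ]
(172, 183) [ 0.66  -0.049  0.   ] [ 0.649 -0.009  0.03 ]
(345, 215) [0.364 0.035 0.   ] [0.373 0.07  0.03 ]
(322, 203) [ 0.398  0.005 -0.   ] [0.404 0.041 0.03 ]
(181, 168) [ 0.651 -0.096  0.   ] [ 0.641 -0.053  0.03 ]
scene (267, 268) [0.665 0.011 0.   ] [0.686 0.011 0.035]
scene (347, 268) [0.666 0.151 0.   ] [0.686 0.143 0.035]
scene (267, 244) [0.615 0.011 0.   ] [0.638 0.011 0.035]
[[ 0.954  0.299  0.   ]
 [ 0.299 -0.954 -0.   ]
 [ 0.     0.    -1.   ]] 0.9976132041139509
```

```bash
python3 -m inch '[0,0,0,0,0,7.2,0.5, 0,0,0,0,0,7.2,0.5]' | tail -3
python3 -m inch '[2.9,-4.06,0.6,0,0,0,0.5, 2.9,-4.06,0.6,0,0,0,0.5, 2.9,-4.06,0.6,0,0,0,0.5, 2.9,-4.06,0.6,0,0,0,0.5, 2.9,-4.06,0.6,0,0,0,0.5]' >/dev/null
python3 -m inch '[2.9,-4.06,0.6,0,0,0,0.5, 2.9,-4.06,0.6,0,0,0,0.5, 2.9,-4.06,0.6,0,0,0,0.5, 2.9,-4.06,0.6,0,0,0,0.5, 2.9,-4.06,0.6,0,0,0,0.5]' >/dev/null
python3 -m inch '[2.9,-4.06,0.6,0,0,0,0.5, 2.9,-4.06,0.6,0,0,0,0.5, 2.9,-4.06,0.6,0,0,0,0.5, 2.9,-4.06,0.6,0,0,0,0.5, 0,0,0,0,0,0,0.5]'
cat > to.py <<'E'
import sys; from h import *
from scipy.spatial.transform import Rotation as Ro
# usage: to.py x y z yawdeg(of tool y from world -y toward +x)
x,y,z,a=map(float,sys.argv[1:5]); s=monitor.read_state(); R=Ro.from_rotvec(s['tool_rot']).as_matrix()
print('t',round(s['time'],2),'tcp',np.round(s['ee_pos'],4),'tool cm',np.round(R.T@(np.array([x,y,z])-s['ee_pos'])*100,2),'F',np.round(s['force'],1),'open',round(s['opening'],2))
print('tooly yaw',np.degrees(np.arctan2(R[0,1],-R[1,1])).round(2),'wz for it:',round(a*1-0,2)); c=np.radians(a); T=np.c_[[np.cos(c),np.sin(c),0],[np.sin(c),-np.cos(c),0],[0,0,-1]]
print('rotvec deg',np.degrees(Ro.from_matrix(R.T@T).as_rotvec()).round(2))
E
python3 to.py 0.603 -0.013 0.09 3
```

```text
tool_rot: [3.141, 0.076, 0.0]
force: [-1.5, 0.1, -0.3]
opening: 0.853
time: 3.62
ee_pos: [0.5792, -0.05, 0.208]
tool_rot: [-3.137, -0.095, -0.002]
force: [0.1, -1.0, -0.7]
opening: 0.248
t 3.62 tcp [ 0.5792 -0.05    0.208 ] tool cm [ 2.59 -3.52 11.81] F [ 0.1 -1.  -0.7] open 0.25
tooly yaw 3.45 wz for it: 3.0
rotvec deg [-0.15 -0.06  0.45]
```

```bash
python3 -m inch '[2.6,-3.5,4.0,0,0,0.45,0.5, 0,0,0,0,0,0,0.5, 0,0,3.9,0,0,0,0.5, 0,0,3.9,0,0,0,0.5, 0,0,0,0,0,0,0.5]' >/dev/null
python3 to.py 0.603 -0.013 0.09 3
python3 - <<'E'
from h import *
a=optics.read_camera('side')[110:290,120:380]; b=optics.read_camera('scene')[140:300,180:420]
a=cv2.resize(a,(780,540),interpolation=cv2.INTER_CUBIC)
cv2.imwrite('pics/n1.png',a)
E
```

```text
t 4.25 tcp [ 0.5995 -0.0207  0.0883] tool cm [ 0.39 -0.76 -0.17] F [ 0.2 -0.2 -0.4] open 0.25
tooly yaw 2.46 wz for it: 3.0
rotvec deg [ 0.05  0.35 -0.54]
```

View pics/n1.png

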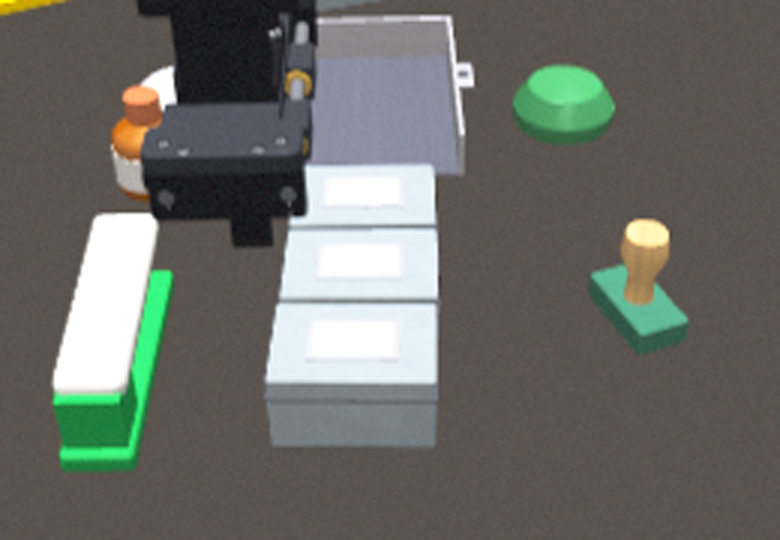

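The picture shows the half-open fingers beside the front box, clear of the stapler and bottle. Next: nudge the front box across, check it, then do the middle and rear boxes.

```bash
python3 -m inch '[0,-0.7,-0.1,0,0,0.5,0.5, -0.7,0,0,0,0,0,0.5, -0.7,0,0,0,0,0,0.5, -0.7,0,0,0,0,0,0.5, 0,0,0,0,0,0,0.5]' >/dev/null
python3 to.py 0.5782 -0.014 0.09 3
```

```text
t 4.97 tcp [ 0.58   -0.0128  0.0916] tool cm [-0.18  0.12  0.16] F [-0.1  1.1  0.4] open 0.25
tooly yaw 2.05 wz for it: 3.0
rotvec deg [ 0.01  0.01 -0.95]
```

```bash
python3 -m inch '[-0.1,0,0.1,0,0,-0.9,0.5, -0.1,0,0,0,0,0,0.5, 0,0,0,0,0,0,0.5, 1.2,0,0,0,0,0,0.5, 1.2,0,0,0,0,0,0.5]' >/dev/null
python3 -m inch '[0,-3,0,0,0,0,0.5, 0,-3,0,0,0,0,0.5, 0,0,0,0,0,0,0.5]' >/dev/null
python3 to.py 0.5750 0.0461 0.09 3
```

```text
t 5.97 tcp [0.5993 0.0519 0.0899] tool cm [-2.46  0.44 -0.  ] F [0.9 0.7 0. ] open 0.25
tooly yaw 3.25 wz for it: 3.0
rotvec deg [-0.1   0.04  0.25]
```

```bash
python3 -m inch '[-0.5,0.4,0,0,0,0.2,0.5, -0.7,0,0,0,0,0,0.5, -0.7,0,0,0,0,0,0.5, -0.6,0,0,0,0,0,0.5, 0,0,0,0,0,0,0.5]' >/dev/null
python3 to.py 0.5750 0.0461 0.09 3
python3 -m inch '[1.3,0,0,0,0,0,0.5, 1.2,0,0,0,0,0,0.5, 0,-3,0,0,0,0,0.5, 0,-3,0,0,0,0,0.5, 0,0,0,0,0,0,0.5]' >/dev/null
python3 to.py 0.5719 0.1063 0.09 3
```

```text
t 6.6 tcp [0.5739 0.043  0.0904] tool cm [ 0.13 -0.31  0.04] F [-0.7 -0.3 -0.4] open 0.25
tooly yaw 2.75 wz for it: 3.0
rotvec deg [ 0.02  0.04 -0.25]
t 7.22 tcp [0.5972 0.1081 0.0903] tool cm [-2.53  0.05  0.03] F [-0.3  0.5  0.6] open 0.25
tooly yaw 3.05 wz for it: 3.0
rotvec deg [-0.13 -0.05  0.05]
```

Now the rear box. Then rise, go round behind the row and turn 90° for the push, and measure again.

```bash
python3 -m inch '[-0.7,0,0,0,0,0,0.5, -0.6,0,0,0,0,0,0.5, -0.6,0,0,0,0,0,0.5, -0.6,0,0,0,0,0,0.5, 0,0,0,0,0,0,0.5]' >/dev/null
python3 to.py 0.5719 0.1063 0.09 3
python3 -m inch '[1.2,0,0,0,0,0,0.5, 1.2,0,0,0,0,0,0.5, 0,0,-5,0,0,0,0.0, 0,-5,-5,0,0,0,0.0, 0,-5,0,0,0,0,0.0]' >/dev/null
python3 -m inch '[0,0,0,0,0,10,0.0, 0,0,0,0,0,10,0.0, 0,0,0,0,0,10,0.0, 0,0,0,0,0,10,0.0, 0,0,0,0,0,10,0.0]' >/dev/null
python3 -m inch '[0,0,0,0,0,10,0.0, 0,0,0,0,0,10,0.0, 0,0,0,0,0,10,0.0, 0,0,0,0,0,10,0.0, 0,0,0,0,0,0,0.0]' >/dev/null
python3 to.py 0.52 0.17 0.09 -87
cat > run1.py <<'E'
import sys; from fit import *
M=masks(); tag=sys.argv[1]; np.save(f'M{tag}.npy',M,allow_pickle=True); print(list(M))
cams=['scene','side']; a=-np.pi/2+.05; v0=[]
for n in N:
    m=cv2.moments(M['scene',n]); p=onz('scene',(m['m10']/m['m00'],m['m01']/m['m00']),.035); v0+=[p[0],p[1],a]
im={c:optics.read_camera(c) for c in cams}
R=np.load('R.npy') if len(sys.argv)>2 else nm(lambda v:rcost(M,cams,v),np.array([.539,-.25,a]))[0]
print('rack',R.round(4),np.degrees(R[2])+90); 
if len(sys.argv)<=2: np.save('R.npy',R)
V,f=nm(lambda v:cost(M,cams,v),np.array(v0)); print(f)
for i in range(3): print(N[i],np.round(V[3*i:3*i+2],4),round(np.degrees(V[3*i+2])+90,2),'in rack',np.round(inrack(R,V[3*i:3*i+3]),1))
out=[]
for c,(x,y) in zip(cams,((110,150),(170,90))):
    o=cv2.resize(im[c][y:y+180,x:x+240],None,fx=1.66,fy=1.66*1,interpolation=cv2.INTER_CUBIC)
    for pz,b in [(V[3*i:3*i+3],BOX) for i in range(3)]+[(R,RACK)]:
        cv2.polylines(o,[np.round((hull(c,pz,b)-(x,y)+.5)*1.66).astype(np.int32)],1,(0,0,255),1)
    out.append(o)
cv2.imwrite(f'pics/fit{tag}.png',np.hstack(out))
E
python3 run1.py 1
```

```text
t 7.85 tcp [0.571  0.1029 0.0903] tool cm [ 0.1  -0.34  0.03] F [-0.9  0.1 -0.2] open 0.25
tooly yaw 2.75 wz for it: 3.0
rotvec deg [ 0.02  0.04 -0.25]
t 9.72 tcp [0.5905 0.1986 0.1786] tool cm [1.99 7.22 8.96] F [-0.3  0.7 -0.6] open 0.5
tooly yaw -84.0 wz for it: -87.0
rotvec deg [ 0.56 -0.78  3.  ]
[('scene', 'box_front'), ('scene', 'box_middle'), ('scene', 'box_rear'), ('scene', 'rack'), ('side', 'box_front'), ('side', 'box_middle'), ('side', 'box_rear'), ('side', 'rack')]
rack [ 0.5669 -0.3079 -1.1507] 24.06814415888293
1232.2760009765625
box_front [ 0.5281 -0.0191] 5.7 in rack [-279.5   82.3  -18.4]
box_middle [0.5207 0.0426] 1.4 in rack [-338.9  100.7  -22.7]
box_rear [0.5174 0.102 ] 0.62 in rack [-394.5  121.9  -23.5]
```

View pics/fit1.png

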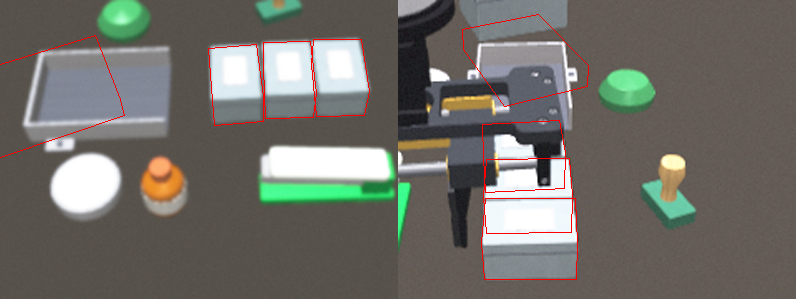

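The arm blocks the side view, and that spoiled the rack fit. I refit the boxes from the scene view only and keep the first rack pose.

```bash
sed -i "s/^M=masks().*/tag=sys.argv[1]; cams=sys.argv[2].split(','); M=masks(cams)/; s/^cams=\['scene','side'\]; /; /; s/^; a=/a=/; s/^R=np.load.*/R=np.array([.539,-.2498,-np.pi\/2+np.radians(3.1)])/; s/^if len.*//" run1.py
python3 run1.py 2 scene
python3 to.py 0.516 0.16 0.09 -87
```

```text
rack [ 0.539  -0.2498 -1.5167] 3.0999999999999943
43.17189407348633
box_front [ 0.5264 -0.019 ] 3.83 in rack [-2.312e+02 -1.000e-01  7.000e-01]
box_middle [0.521  0.0419] 0.55 in rack [-292.2   -2.2   -2.6]
box_rear [0.5185 0.0997] 3.48 in rack [-350.1   -1.5    0.4]
t 10.72 tcp [0.5901 0.1976 0.1812] tool cm [2.97 7.68 9.2 ] F [-0.1 -0.1  0.3] open 0.5
tooly yaw -84.2 wz for it: -87.0
rotvec deg [ 0.49 -0.14  2.8 ]
```

View pics/fit2.png

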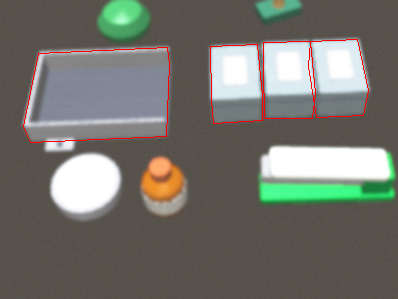

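The row is now in line with the rack to about 2 mm and 3°. Next: go behind it and lower the fingers.

```bash
python3 -m inch '[1.5,3.9,1.0,0.5,0,2.8,0, 1.5,3.8,1.0,0,0,0,0, 0,0,0,0,0,0,0, 0,0,0,0,0,0,0]' >/dev/null
python3 to.py 0.516 0.16 0.09 -86.9
```

```text
t 11.22 tcp [0.5164 0.1622 0.1621] tool cm [0.21 0.06 7.21] F [0.7 0.3 0.6] open 0.5
tooly yaw -86.97 wz for it: -86.9
rotvec deg [-0.09 -0.11 -0.07]
```

```bash
python3 -m inch '[0,0,2.5,0,0,0,0, 0,0,2.5,0,0,0,0, 0,0,2.2,0,0,0,0, 0,0,0,0,0,0,0, 0,0,0,0,0,0,0]' >/dev/null
python3 to.py 0.516 0.16 0.09 -86.9
python3 -m inch '[0.8,0,0,0,0,0,0, 0.8,0,0,0,0,0,0, 0.8,0,0,0,0,0,0, 0.8,0,0,0,0,0,0, 0.8,0,0,0,0,0,0]' | grep -E 'force|pos'
python3 -m inch '[0.6,0,0,0,0,0,0, 0.6,0,0,0,0,0,0, 0.6,0,0,0,0,0,0, 0.6,0,0,0,0,0,0, 0,0,0,0,0,0,0]' | grep -E 'force|pos'
python3 to.py 0.5291 -0.0726 0.09 -86.9
python3 run1.py 3 scene
```

```text
t 11.85 tcp [0.5169 0.1616 0.0905] tool cm [0.16 0.1  0.05] F [-0.4  0.2 -0.6] open 0.5
tooly yaw -86.99 wz for it: -86.9
rotvec deg [-0.12 -0.14 -0.09]
ee_pos: [0.5183, 0.1235, 0.0902]
force: [-1.2, 7.2, 4.9]
ee_pos: [0.5195, 0.0981, 0.0902]
force: [-0.4, 5.0, 2.7]
t 13.1 tcp [0.5195 0.0981 0.0902] tool cm [17.09 -0.06  0.02] F [-0.4  5.   2.7] open 0.5
tooly yaw -86.98 wz for it: -86.9
rotvec deg [-0.06 -0.03 -0.08]
rack [ 0.539  -0.2498 -1.5167] 3.0999999999999943
88.91000366210938
box_front [ 0.5287 -0.0535] 4.68 in rack [-196.6    0.4    1.6]
box_middle [0.5251 0.002 ] 3.92 in rack [-252.2   -0.3    0.8]
box_rear [0.5217 0.0402] 9.55 in rack [-290.5   -1.6    6.4]
```

```bash
python3 -m inch '[0.8,0,0,0,0,0,0, 0.8,0,0,0,0,0,0, 0.8,0,0,0,0,0,0, 0.8,0,0,0,0,0,0, 0.8,0,0,0,0,0,0]' | grep -E 'force|pos'
python3 run1.py 4 scene; python3 to.py 0.5291 -0.0726 0.09 -86.9
```

```text
ee_pos: [0.5209, 0.0587, 0.0898]
force: [0.1, 6.7, 4.4]
rack [ 0.539  -0.2498 -1.5167] 3.0999999999999943
200.59881591796875
box_front [ 0.5319 -0.0889] 23.82 in rack [-161.1    1.6   20.7]
box_middle [ 0.5264 -0.0374] 3.51 in rack [-212.7   -1.1    0.4]
box_rear [ 0.5238 -0.004 ] 12.51 in rack [-246.3   -1.9    9.4]
t 14.32 tcp [0.5207 0.0571 0.0898] tool cm [12.99 -0.16  0.02] F [-0.2  0.6 -0.2] open 0.5
tooly yaw -87.04 wz for it: -86.9
rotvec deg [ 0.01 -0.21 -0.14]
```

View pics/fit4.png

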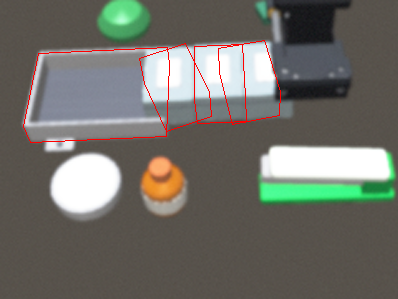

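The front box is entering the rack squarely at columns 142-195, and the row is straight. The fit outlines are unreliable here because parts are hidden. I keep pushing and watch the force.

```bash
python3 -m inch '[0.8,0,0,0,0,0,0, 0.8,0,0,0,0,0,0, 0.8,0,0,0,0,0,0, 0.8,0,0,0,0,0,0, 0.8,0,0,0,0,0,0]' | grep -E 'force|pos'
python3 -m inch '[0.8,0,0,0,0,0,0, 0.8,0,0,0,0,0,0, 0.8,0,0,0,0,0,0, 0.8,0,0,0,0,0,0, 0.2,0,0,0,0,0,0]' | grep -E 'force|pos'
python3 to.py 0.5291 -0.0726 0.09 -86.9
python3 -c "
from h import *
cv2.imwrite('pics/p5.png',np.hstack([cv2.resize(optics.read_camera(c)[y:y+180,x:x+240],(399,300),interpolation=cv2.INTER_CUBIC) for c,x,y in (('scene',110,150),('side',170,90))]))"
```

```text
ee_pos: [0.5227, 0.0189, 0.0896]
force: [-0.3, 5.2, 1.4]
ee_pos: [0.5244, -0.0159, 0.0897]
force: [-1.2, 5.9, 2.3]
t 15.57 tcp [ 0.5244 -0.0159  0.0897] tool cm [ 5.69 -0.17 -0.02] F [-1.2  5.9  2.3] open 0.5
tooly yaw -87.02 wz for it: -86.9
rotvec deg [ 0.07 -0.04 -0.12]
```

View pics/p5.png

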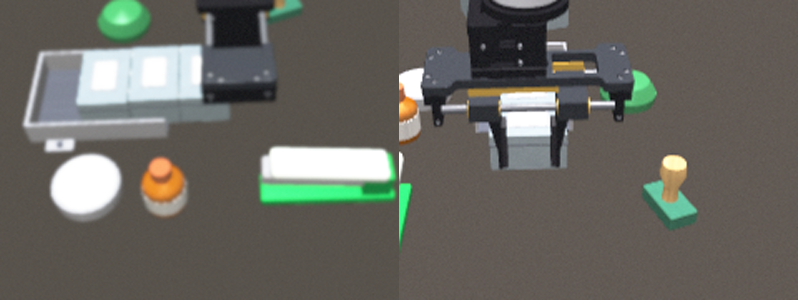

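The front and middle boxes are inside, in line and close together, with the front edge at column 80 and the end wall at column 38. I finish at shorter steps until the force shows contact with the end wall.

```bash
python3 -m inch '[0.9,0,0,0,0,0,0, 0.9,0,0,0,0,0,0, 0.9,0,0,0,0,0,0, 0.9,0,0,0,0,0,0, 0.9,0,0,0,0,0,0]' | grep -E 'force|pos'
python3 -m inch '[0.2,0,0,0,0,0,0, 0.2,0,0,0,0,0,0, 0.2,0,0,0,0,0,0]' | grep -E 'force|pos'
python3 to.py 0.5291 -0.0726 0.09 -86.9
```

```text
ee_pos: [0.5272, -0.0619, 0.0901]
force: [0.2, 3.1, -2.5]
ee_pos: [0.5277, -0.066, 0.0904]
force: [-0.1, 5.9, 3.5]
t 16.68 tcp [ 0.5277 -0.066   0.0904] tool cm [ 0.66 -0.11  0.04] F [-0.1  5.9  3.5] open 0.5
tooly yaw -86.97 wz for it: -86.9
rotvec deg [ 0.    0.04 -0.07]
```

```bash
for i in 1; do python3 -m inch '[0.2,0,0,0,0,0,0, 0.2,0,0,0,0,0,0, 0.1,0,0,0,0,0,0]' | grep -E 'force|pos'; python3 -m inch '[0.1,0,0,0,0,0,0, 0.1,0,0,0,0,0,0]' | grep -E 'force|pos'; python3 -m inch '[0.1,0,0,0,0,0,0]' | grep -E 'force|pos'; done
python3 to.py 0.5291 -0.0726 0.09 -86.9
```

```text
ee_pos: [0.528, -0.0693, 0.0904]
force: [-1.3, 11.5, 6.8]
ee_pos: [0.5281, -0.0695, 0.0904]
force: [-2.4, 15.8, 9.9]
ee_pos: [0.5281, -0.0696, 0.0904]
force: [-2.7, 17.7, 12.1]
t 17.43 tcp [ 0.5281 -0.0696  0.0904] tool cm [ 0.3  -0.08  0.04] F [-2.7 17.7 12.1] open 0.5
tooly yaw -86.84 wz for it: -86.9
rotvec deg [0.1  0.61 0.06]
```

The row has stopped moving and the force is climbing at 3 mm short of the computed home, which fits contact with the end wall. I back off and check.

```bash
python3 -m inch '[-0.5,0,0,0,0,0,0, -1,0,0,0,0,0,0, -2,0,0,0,0,0,0, -5,0,-3,0,0,0,0, -5,0,-5,0,0,0,0]' | grep -E 'force'
python3 -m inch '[-5,0,-4,0,0,0,0, -5,0,-4,0,0,0,0, -5,0,0,0,0,0,0, 0,0,0,0,0,0,0, 0,0,0,0,0,0,0]' | grep -E 'force|pos'
python3 run1.py 6 scene,side
```

```text
force: [1.8, 0.3, 0.2]
ee_pos: [0.5281, 0.1774, 0.2109]
force: [0.6, -0.6, 0.9]
rack [ 0.539  -0.2498 -1.5167] 3.0999999999999943
865.1508178710938
box_front [ 0.532  -0.2222] 5.99 in rack [-27.9  -5.5   2.9]
box_middle [ 0.5288 -0.1645] 2.87 in rack [-85.7  -5.6  -0.2]
box_rear [ 0.5306 -0.1077] 4.21 in rack [-142.3   -0.7    1.1]
```

View pics/fit6.png

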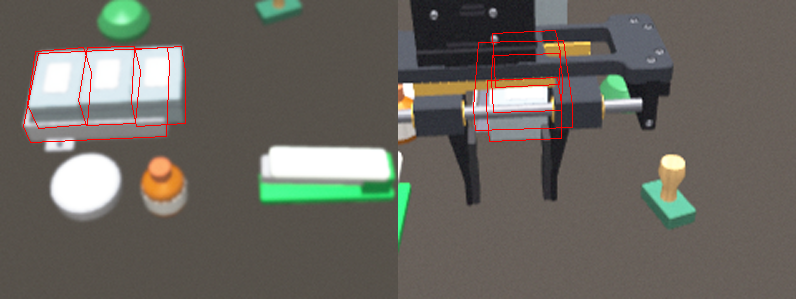

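In the last pictures the three boxes stand close together, in line and against the end wall, with the rear box sticking out slightly. The gripper is clear of everything, so I hand in.

```bash
python3 -c "
from workcell import hand_in,monitor
print(monitor.read_state()['time']); print(hand_in())"
```

```text
19.875
the job is handed in; nothing more can be done
None
```

The row is pushed fully home in the rack, and I handed the job in at 19.9 s of the 35 s allowed.

**What I did:** the row stood about 9–14 mm off the rack's centre line and about 3° off its direction. I nudged each box sideways into line first, then pushed the rear box straight along the rack with the half-open fingers. The push took about 5–7 N until it met the end wall. There the row stopped and the force rose to about 18 N along the push (21 N in all), so I backed off and raised the arm.

**Last checks:**

| Box | Measured x (mm) | Home x (mm) | Measured y (mm) | Angle to rack (deg) |
|---|---|---|---|---|
| box_front | -28 | -28 | -5.5 | 2.9 |
| box_middle | -86 | -84 | -5.6 | -0.2 |
| box_rear | -142 | -140 | -0.7 | 1.1 |

All three are within the limits, and in the last pictures they look upright and close together, with the gripper clear of them.

**What disagreed:**
- **Final fit:** it was poor, because the arm hid part of the side view and the rack's walls hide the boxes' lower faces. The sideways values and angles are rough, though the rack's walls allow at most 12 mm of sideways offset.
- **Fits during the push:** the box fits at mid-push were wrong because parts were hidden, for example 24° for the front box. I went by the picture and the force there.
- **Rack direction:** the two cameras gave 3.7° and 2.0° for the rack, and I used about 3.1°.
- **Where it stopped:** the push ended 3 mm short of the computed home, about the size of the measurement error.

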